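# Check a weld's temperature with an infrared thermometer

## Robot

A 6-joint arm with a two-finger parallel gripper is mounted at the origin on the work surface. World frame = base frame: x ahead of the robot, y to its left, z up, the work surface at z = 0. Lengths are in m, angles in rad, forces in N, time in s.
With the tool pointing down it reaches from about 0.3 to 0.825 m from the base axis. Payload 5.4 kg.
Tool frame: the origin (TCP) lies between the finger pads; the fingertips stand 14 mm ahead of it and the grasp point (between the pads) lies 5 mm behind it; z points along the fingers, y is the line along which they close (so a half turn about z gives the same grasp; the last joint's range is limited). The gripper opens to 92 mm and grips with 3 to 60 N. Pads are 20 mm wide; open, the fingers measure 128 mm over their backs; the gripper's body (75 mm by 189 mm) begins 69 mm behind the grasp point.
Start: joints at [-1.456, 0.158, 1.597, -0, 1.386, -0.21], TCP at [0.183, -0.545, 0.206] pointing down, gripper open.
Joint ranges: [-2.91, 2.91], [-0.94, 2.29], [0.18, 2.7], [-1.29, 4.43], [0.17, 2.64], [-3, 3]. Speed limits (rad/s): [2.57, 2.57, 3.14, 3.14, 3.14, 3.14].

## Interface

Orientations are given as a unit quaternion [w, x, y, z].
In Python, from station import robot gives the robot as it stands.
- The arm moves only by the tool send_rows, never from a script. Its argument "steps" is a list of rows, each a list of 5 numbers: the shift along the tool's x, y, z in cm, then the turn about the tool's z in rad, then the closure, from -1 (fully open) to 1 (shut). In form: [[x, y, z, spin, grip], ...]. A call has 1 to 5 rows; each row is the pose to reach, as a shift and turn from the pose commanded when the call began, along the tool's axes at that moment; what a row does not reach only later rows make up. A row lasts 1/8 s, in which the tool goes at most 62.5 mm and 10.7 degrees, less where a joint would pass 70% of its speed; a pose out of reach is approached as far as the arm can. A call with a gripper value outside its range is refused whole. The fingers move at their own pace and stop on an object; "force" is the grip in N (left out, the last holds). Time passes only in rows, so rows that repeat a pose let the fingers close. It gives the time, the measured TCP pose, the force, the opening and the grip force at its end, in the units of the state.
- robot.get_obs(): the state, without advancing time (a new reading comes with each control period).
- robot.read_camera(name): name is "side" or "top"; returns a dict with "img" (420x560x3 uint8, blue, green, red), "K" (3x3 intrinsics, pixels), "origin" and "attitude" of the camera in the world. Camera axes: x right, y down, z forward; pixel columns grow to the right and rows downward; lengths in m; the calibration is good to about 2 mm. A picture is of the moment at which its call begins. There is no depth.
- robot.hand_in(): hands the job in; it is judged then, once.
Trained networks look in a picture, given as the dict that the camera call returned (one of the last four; its "shot" number tells which), for a name from the list of things; names that differ only in an ending like _2 or _b are one class to them, and where a whole thing is asked for, a point or a joint stands for the part that bears it (a point fixed in the world has none). Each returns a list of dicts, best first, with "conf" (0 to 1); they miss things now and then, are a little off and sometimes report something else, mostly with a low value. They report only what shows in the picture. A call takes as long as a camera call. They do not tell look-alikes from the thing itself.
- robot.outline_of(target, picture): "mask" (420x560 bool, what is visible of it).
- robot.mark_of(target, picture): "position" ([x, y, z] in m, in world coordinates, good to about 4 mm: a listed point, or the origin of a listed thing).
The state is a dict: "t": time; "joints": joint angles; "joint_vel": joint speeds; "joint_torque": joint torques, N m; "ee_pos": TCP position; "orientation": TCP orientation; "ft_force": force on the tool from outside, world axes, zero at the start; "ft_torque": the same for the moment, N m; "grip_width": finger opening in m; "finger_force": force on a finger pad.
Only numpy, scipy, OpenCV 4.12 (cv2) and the standard library are available. Lean on these libraries where they do the work, as an engineer would, in place of code of your own. Each camera call takes 0.05 s, during which the arm holds its last target. There are 200 camera calls.

## Task

Check the weld at the foot of the round post: pick up the infrared thermometer from its plywood board and, from the front of that workpiece, aim its nose in between the two side plates at the middle of the weld bead on the front of the round post, nose about 5 cm from the bead, and hold it still there for two seconds without anything touching either workpiece. Then stand the thermometer upright in the middle of its board again, set down and not dropped, and let go; leave the other things on the bench where they are.

Things in the scene. Friction and masses are not known exactly. Their poses are not given: they have to be found in the camera images.
- thermometer: Pistol-shaped infrared thermometer, about 0.35 kg, standing on its board on a black foot (80 mm in its x, 64 in y, 14 thick). A black handle (34 mm in x, 30 in y) leans slightly forward from the foot up to a grey head. Origin: centre of the foot's underside; z up, x the way it points, seen from above. Highest point (rear edge of the head): 181 mm.
- grip (a point): Where to grip the head: x 15, y 0, z 140 mm of the thermometer, axes as its body. The head is a box 100 mm long, 40 mm wide in y (flat upright sides, pinched from straight above, fingers closing along y), 44 mm thick, sloping nose-down 0.61 rad. Along its slope it reaches 40 mm back and 60 mm forward of this point, then comes a black round nose, 32 mm diameter, 35 mm long.
- nose (a point): Centre of the front face of the thermometer's round nose: 92.8 mm forward (x) and 85.6 mm up (z) of the thermometer's origin. Its x axis is the line of sight, 35 degrees downwards when the thermometer stands upright; y is the thermometer's y.
- pad: Plywood board, 160 x 160 x 8 mm, fixed to the bench, on which the thermometer stands. Origin: centre of its underside, z up; the top is at z 8 mm.
- round_work: Steel workpiece fixed to the bench: a lying box section (120 mm in x, 170 in y, top at z 100) with a round post on it (60 mm diameter, 120 tall, axis at x 24, y 0) between two side plates (8 mm thick, x -60 to 24, z 100 to 150 mm, inner faces at y = +-42) that leave a gap open to the front (-x) and the top. Dark weld bead round the post's foot. Origin: centre of underside, z up.
- round_bead (a point): The spot to aim at: middle of the weld bead at the front of the round post's foot, at x -11 mm, y 0, z 105 mm of the round workpiece, with axes parallel to that workpiece's. Clear view from the front and above, along the gap.
- square_work: The same kind of workpiece but with a square post (60 x 60 mm); not to be checked or touched. Origin and axes as for the round one. The two may stand either way round, left or right.
- hammer: Loose hammer lying on the bench along its x, about 300 mm long; bystander.
- spray_can: Loose upright aluminium can, 66 mm diameter, 170 mm tall, origin at its underside; bystander.
- offcut: Loose steel square-tube offcut, 150 x 50 x 50 mm, lying along its x, origin at centre of underside; bystander, between the workpieces.
Not all that is in view belongs to the job. There is more than one size of the thermometer; the job needs the middle-sized. Of the things that look like the pad, take the one that is farthest to the robot's right at the start.

How it is judged:
By the outcome, as a careful person would: the job done as asked, in the order asked, and still so for the second after the job is handed in, with the robot touching nothing.
It also fails if it takes over 51 s, if anything falls off the work surface, if the arm or the gripper's body presses on something with over 40 N, if the wrist force passes 120 N, or if a joint passes its speed limit or range.

## Working session

There is one attempt and no reset: what is moved stays moved. The work goes in short steps, Python scripts to look and compute and a tool call to move; the robot and the scene stay as the last step left them, time stands still between calls to the robot, and variables do not carry over. Pictures are saved under pics/ and viewed, at most 10 in all, crops included, and the job is handed in when it is done.

Besides the shell and the picture viewer there is one more tool, called after "Emit:" as name([rows], argument=value, ...), one row to a line, values as JSON. send_rows: Moves the arm, as the interface text tells. Its arguments: {"type":"object","properties":{"steps":{"type":"array","items":{"type":"array","items":{"type":"number"}}},"force":{"type":"number"}},"required":["steps"]}

```bash
mkdir -p pics; cat > h.py <<'E'
import numpy as np, cv2
from scipy.spatial.transform import Rotation as R
from station import robot
def rot(a):
    a=np.array(a,float)
    return a if a.shape==(3,3) else R.from_quat(a[[1,2,3,0]]).as_matrix()
def proj(p,c):
    q=rot(c["attitude"]).T@(np.array(p)-np.array(c["origin"])); u=np.array(c["K"])@q; return u[:2]/u[2]
def ray(px,c,z):
    d=rot(c["attitude"])@np.linalg.solve(np.array(c["K"]),[px[0],px[1],1.]); o=np.array(c["origin"]); return o+d*(z-o[2])/d[2]
E
python3 - <<'E'
from h import *
for n in("top","side"):
    c=robot.read_camera(n); cv2.imwrite(f"pics/{n}0.png",c["img"]); print(n,c["origin"],c["attitude"])
    for t in("thermometer","grip","nose","pad","round_work","round_bead","square_work","hammer","spray_can","offcut"):
        for d in robot.mark_of(t,c): print(t,round(d["conf"],2),np.round(d["position"],3),proj(d["position"],c).round())
print({k:np.round(v,3) for k,v in robot.get_obs().items()})
E
```

```text
top [0.26121901 0.02898462 1.58162236] [-0.06286389  0.71273308 -0.69642561  0.0552365 ]
thermometer 0.9 [ 0.428 -0.048  0.012] [311. 247.]
thermometer 0.73 [ 0.493 -0.232 -0.003] [373. 227.]
thermometer 0.64 [ 0.287  0.218 -0.001] [220. 293.]
thermometer 0.29 [ 0.443 -0.055  0.148] [317. 236.]
grip 0.71 [ 0.488 -0.221  0.094] [374. 224.]
grip 0.65 [0.284 0.234 0.206] [204. 292.]
grip 0.64 [ 0.443 -0.056  0.148] [317. 236.]
nose 0.9 [ 0.465 -0.169  0.064] [355. 233.]
nose 0.8 [ 0.516 -0.086  0.09 ] [326. 213.]
nose 0.8 [0.252 0.343 0.121] [168. 304.]
nose 0.36 [ 0.428 -0.05   0.011] [312. 247.]
pad 0.86 [ 0.426 -0.041 -0.   ] [309. 248.]
pad 0.76 [0.362 0.52  0.003] [119. 265.]
round_work 0.85 [ 0.707  0.191 -0.   ] [234. 155.]
round_bead 0.73 [0.697 0.19  0.108] [231. 148.]
square_work 0.71 [ 0.701 -0.178 -0.001] [355. 159.]
hammer 0.97 [ 0.518 -0.456 -0.003] [447. 221.]
spray_can 0.77 [ 0.545  0.459 -0.002] [144. 205.]
offcut 0.63 [ 0.755 -0.012 -0.002] [301. 141.]
side [0.37157565 0.75800864 0.94329567] [ 0.03479524 -0.08111319  0.92786059 -0.36233227]
thermometer 0.94 [ 0.29   0.
[... 604 characters left out ...]
 0.706 -0.18  -0.003] [233. 192.]
hammer 0.73 [ 0.755 -0.01  -0.001] [202. 228.]
spray_can 0.87 [ 0.543  0.452 -0.003] [232. 399.]
offcut 0.71 [ 0.754 -0.009  0.   ] [202. 229.]
{'t': np.float64(1.1), 'joints': array([-1.456,  0.158,  1.597, -0.   ,  1.386, -0.21 ]), 'joint_vel': array([ 0.001,  0.   , -0.   , -0.003, -0.   , -0.003]), 'joint_torque': array([-1.0000e-03, -3.8558e+01, -3.2237e+01,  7.0000e-02,  3.1000e-02,
       -0.0000e+00]), 'ee_pos': array([ 0.183, -0.545,  0.206]), 'orientation': array([ 0.   ,  0.987,  0.162, -0.   ]), 'ft_force': array([-0.482, -0.133, -0.287]), 'ft_torque': array([0.02 , 0.047, 0.001]), 'finger_force': np.float64(0.0), 'grip_width': np.float64(0.092)}
```

View images.

View pics/top0.png

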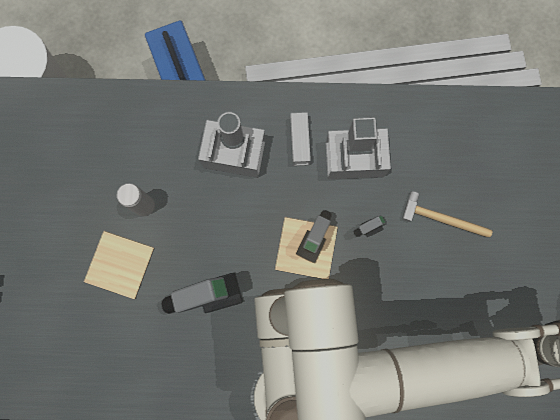

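View pics/side0.png

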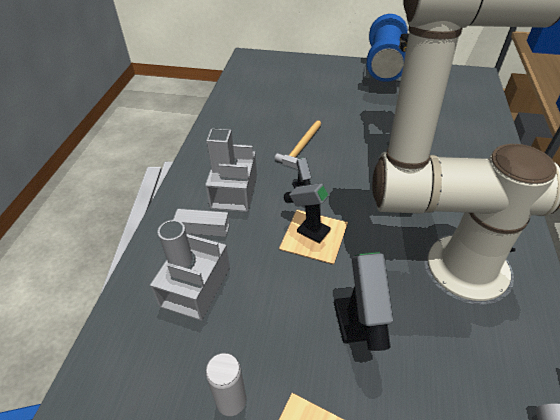

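```bash
cat > fit.py <<'E'
from h import *
from scipy.optimize import minimize
def box(x0,x1,y0,y1,z0,z1): return np.array([[x,y,z] for x in(x0,x1) for y in(y0,y1) for z in(z0,z1)])/1e3
def cyl(p,a,r,l):
    a=np.array(a,float); u=np.cross(a,[0,1,0]) if abs(a[1])<.9 else np.array([1,0,0]); u/=np.linalg.norm(u); v=np.cross(a,u)
    th=np.linspace(0,2*np.pi,24,0); c=r*(np.outer(np.cos(th),u)+np.outer(np.sin(th),v)); return np.vstack([p+c,p+c+l*a])/1e3
s=np.array([np.cos(.61),0,-np.sin(.61)]); n=np.array([np.sin(.61),0,np.cos(.61)]); g=np.array([15,0,140.])
head=np.array([g+a*s+np.array([0,b,0])+c*n for a in(-40,60) for b in(-20,20) for c in(-22,22)])/1e3
hand=np.array([[x+dx,y,z] for x,z in((-8,14),(8,130)) for dx in(-17,17) for y in(-15,15)])/1e3
M={"pad":[box(-80,80,-80,80,0,8)],
"round_work":[box(-60,60,-85,85,0,100),cyl(np.array([24,0,100]),[0,0,1],30,120),box(-60,24,42,50,100,150),box(-60,24,-50,-42,100,150)],
"thermometer":[box(-40,40,-32,32,0,14),hand,head,cyl(g+60*s,s,16,35)]}
def render(name,p,c,S=4):
    m=np.zeros((420*S,560*S),np.uint8)
    for P in M[name]:
        W=(R.from_euler("z",p[3]).apply(P)+p[:3]); q=np.array([proj(w,c) for w in W])
        cv2.fillConvexPoly(m,cv2.convexHull(((q+.5)*S).astype(np.float32)).round().astype(np.int32),1)
    return cv2.resize(m.astype(np.float32),(560,420),interpolation=cv2.INTER_AREA)
def near(name,c,p):
    L=robot.outline_of(name,c); return min((np.hypot(*(np.argwhere(d["mask"]).mean(0)[::-1]-proj(p,c))),-d["conf"],i) for i,d in enumerate(L))[2],L
def mask(name,c,p):
    i,L=near(name,c,p); return L[i]["mask"]
def fit(name,z,x0,obs):
    def f(v):
        e=0
        for c,m,ign in obs:
            r=render(name,[v[0],v[1],z,v[2]],c); e+=(abs(r-m)*(~ign)).sum()/m.sum()
        return e
    sx=np.array(x0)+np.array([[0,0,0],[.012,0,0],[0,.012,0],[0,0,.2]])
    r=minimize(f,x0,method="Nelder-Mead",options=dict(initial_simplex=sx,xatol=2e-4,fatol=1e-4,maxiter=120)); return r.x,r.fun
E
python3 - <<'E'
from fit import *
cs=[robot.read_camera(n) for n in("top","side")]
T=[mask("thermometer",c,[.44,-.055,.1]) for c in cs]
no=np.zeros((420,560),bool); k=np.ones((5,5),np.uint8)
for name,z,x0 in(("thermometer",.008,[.428,-.049,-.42]),("pad",0,[.425,-.04,-.1]),("round_work",0,[.708,.191,-.1])):
    obs=[]
    for i,c in enumerate(cs):
        m=mask(name,c,[x0[0],x0[1],.08]); ign=cv2.dilate(T[i].astype(np.uint8),k)>0 if name=="pad" else no
        obs.append((c,m,ign))
    for o in(obs,obs[:1],obs[1:]):
        v,e=fit(name,z,x0,o); print(name,v.round(4),round(e,3))
    if name=="thermometer": tv=0
    for i,(c,m,_) in enumerate(obs):
        v2,_e=(v,e) if 0 else fit(name,z,x0,obs) if i==0 else (v2,_e)
        im=c["img"].copy() if name=="thermometer" else ims[i]
        if name=="thermometer": ims=(ims if i else [])+[im]
        cnt,_=cv2.findContours((render(name,[v2[0],v2[1],z,v2[2]],c)>.5).astype(np.uint8),0,1); cv2.drawContours(im,cnt,-1,(0,0,255),1)
a=cv2.resize(ims[0][100:290,190:400],(440,398),interpolation=2); b=cv2.resize(ims[1][150:330,140:360],(360,295))
o=np.zeros((398,800,3),np.uint8); o[:,:440]=a; o[:295,440:]=b; cv2.imwrite("pics/fit.png",o)
E
```

```text
thermometer [ 0.4298 -0.047  -0.4365] 0.223
thermometer [ 0.4287 -0.0468 -0.4146] 0.079
thermometer [ 0.4313 -0.0483 -0.4784] 0.129
pad [ 0.4263 -0.0344 -0.1432] 1.164
pad [ 0.4263 -0.0331 -0.1517] 0.05
pad [ 0.4474 -0.182   0.7593] 0.451
round_work [ 0.7101  0.1894 -0.1547] 0.079
round_work [ 0.711   0.1909 -0.1773] 0.046
round_work [ 0.7101  0.1881 -0.1399] 0.02
```

View pics/fit.png

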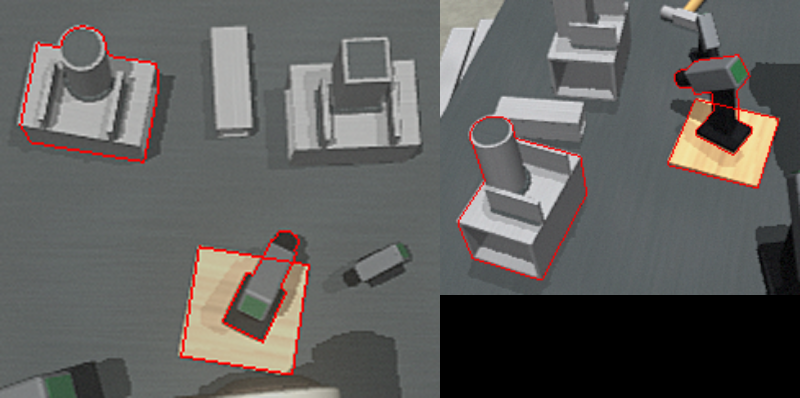

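```bash
cat >> h.py <<'E'
def go(x,y,z,yaw,pos=None,yaw0=None):
    o=robot.get_obs(); Q=rot(o["orientation"]); pos=o["ee_pos"] if pos is None else pos
    if yaw0 is None: yaw0=np.arctan2(Q[1,0],Q[0,0])
    c,s=np.cos(yaw0),np.sin(yaw0); d=np.array([x,y,z])-pos
    print("t",round(float(o["t"]),2),"pos",np.round(o["ee_pos"],4),"yaw",round(yaw0,4),"w",round(float(o["grip_width"]),4),"tilt",Q[:,2].round(3))
    print("shift cm",np.round(100*np.array([c*d[0]+s*d[1],s*d[0]-c*d[1],-d[2]]),2),"spin",round(yaw0-yaw,3))
E
python3 -c "
from h import *
go(.443,-.056,.25,-.43)"
```

```text
t 1.6 pos [ 0.1835 -0.5449  0.2062] yaw 0.3248 w 0.0918 tilt [ 0.  0. -1.]
shift cm [ 40.2  -38.05  -4.38] spin 0.755
```

Emit:
send_rows([
  [4,-3.8,-2.5,0.08,-1],
  [8,-7.6,-4.4,0.16,-1],
  [12,-11.4,-4.4,0.24,-1],
  [16,-15.2,-4.4,0.32,-1],
  [20,-19,-4.4,0.4,-1],
], force=25)

```text
t: 2.22
ee_pos: [0.313, -0.2995, 0.2504]
orientation: [0.0, 0.999, -0.039, 0.0]
ft_force: [-0.3, -0.4, -0.2]
grip_width: 0.0919
finger_force: 0.0
```

```bash
python3 -c "
from h import *
go(.443,-.056,.25,-.43)"
```

```text
t 2.23 pos [ 0.313  -0.2995  0.2504] yaw -0.0784 w 0.0919 tilt [ 0.001 -0.001 -1.   ]
shift cm [ 11.06 -25.29   0.04] spin 0.352
```

Emit:
send_rows([
  [2.2,-5.1,0,0.08,-1],
  [4.4,-10.2,0,0.16,-1],
  [6.6,-15.3,0,0.24,-1],
  [8.8,-20.4,0,0.3,-1],
  [11.1,-25.3,0,0.352,-1],
])

```text
t: 2.85
ee_pos: [0.4428, -0.0553, 0.2506]
orientation: [0.0, 0.977, -0.213, 0.001]
ft_force: [0.9, -0.4, 0.2]
grip_width: 0.092
finger_force: 0.0
```

```bash
python3 - <<'E'
from h import *
go(.443,-.056,.144,-.43)
for n in("top","side"):
    c=robot.read_camera(n); cv2.imwrite(f"pics/{n}1.png",c["img"])
    for t in("thermometer","grip","nose"):
        for d in robot.mark_of(t,c)[:4]:
            if np.hypot(*(d["position"][:2]-np.array([.45,-.06])))<.09: print(n,t,round(d["conf"],2),np.round(d["position"],3))
E
```

```text
t 2.85 pos [ 0.4428 -0.0553  0.2506] yaw -0.4289 w 0.092 tilt [ 0.001 -0.001 -1.   ]
shift cm [ 0.05  0.05 10.66] spin 0.001
top thermometer 0.85 [ 0.427 -0.051  0.012]
top grip 0.72 [ 0.444 -0.058  0.146]
side thermometer 0.69 [ 0.43  -0.049  0.007]
side grip 0.84 [ 0.447 -0.057  0.149]
side nose 0.68 [ 0.518 -0.091  0.092]
```

Emit:
send_rows([
  [0.1,0.1,3.5,0,-1],
  [0.1,0.1,7,0,-1],
  [0.1,0.1,9.5,0,-1],
  [0.1,0.1,10.7,0,-1],
  [0.1,0.1,10.7,0,-0.4],
])

```text
t: 3.88
ee_pos: [0.4421, -0.0589, 0.1429]
orientation: [-0.0, 0.977, -0.213, -0.001]
ft_force: [-0.6, 0.2, 0.2]
grip_width: 0.0839
finger_force: 0.0
```

Emit:
send_rows([
  [0,0,0,0,0.2],
  [0,0,0,0,1],
  [0,0,0,0,1],
  [0,0,0,0,1],
  [0,0,0,0,1],
], force=30)

```text
t: 4.5
ee_pos: [0.4429, -0.0584, 0.1434]
orientation: [0.0, 0.977, -0.212, 0.0]
ft_force: [1.2, 0.1, 0.9]
grip_width: 0.0399
finger_force: 29.9
```

```bash
python3 - <<'E'
from fit import *
go(.443,-.056,.25,-.43)
print(robot.get_obs()["ft_force"],robot.get_obs()["finger_force"])
for n in("top","side"):
    c=robot.read_camera(n)
    for t in("thermometer","grip","nose"):
        for d in robot.mark_of(t,c)[:4]:
            if np.hypot(*(d["position"][:2]-np.array([.45,-.06])))<.09: print(n,t,round(d["conf"],2),np.round(d["position"],3))
E
```

```text
t 4.5 pos [ 0.4429 -0.0584  0.1434] yaw -0.427 w 0.0399 tilt [ 0.001 -0.    -1.   ]
shift cm [ -0.09  -0.23 -10.66] spin 0.003
[1.16027625 0.13834221 0.87526241] 29.871479272842407
top thermometer 0.66 [ 0.429 -0.045  0.009]
top grip 0.74 [ 0.442 -0.058  0.144]
side thermometer 0.75 [ 0.431 -0.049  0.007]
side grip 0.65 [ 0.442 -0.057  0.151]
side nose 0.56 [ 0.511 -0.094  0.097]
```

Emit:
send_rows([
  [0,0,-1,0,1],
  [0,0,-3,0,1],
  [0,0,-5,0,1],
  [0,0,-6,0,1],
  [0,0,-6,0,1],
])

```text
t: 5.52
ee_pos: [0.4426, -0.0585, 0.2034]
orientation: [0.0, 0.977, -0.212, 0.0]
ft_force: [-0.4, 0.9, -5.3]
grip_width: 0.0396
finger_force: 29.8
```

```bash
python3 -c "
from h import *
go(.5036,.2205,.2,-.155)
print(robot.get_obs()['ft_force'])"
```

```text
t 5.53 pos [ 0.4426 -0.0585  0.2034] yaw -0.4272 w 0.0396 tilt [ 0. -0. -1.]
shift cm [ -6.01 -27.92   0.34] spin -0.272
[-0.35069584  0.92202179 -5.25165232]
```

Emit:
send_rows([
  [-0.6,-2.8,0.1,-0.03,1],
  [-1.4,-6.5,0.3,-0.06,1],
  [-2.2,-10.2,0.3,-0.1,1],
  [-3,-13.9,0.3,-0.135,1],
  [-3.8,-17.6,0.3,-0.17,1],
])

```text
t: 6.15
ee_pos: [0.4801, 0.1187, 0.1988]
orientation: [0.0, 0.992, -0.128, -0.001]
ft_force: [1.2, -0.8, -4.2]
grip_width: 0.0396
finger_force: 30.0
```

```bash
python3 -c "
from h import *
go(.5036,.2205,.2,-.155)"
```

```text
t 6.15 pos [0.4801 0.1187 0.1988] yaw -0.2561 w 0.0396 tilt [-0.003 -0.    -1.   ]
shift cm [ -0.31 -10.45  -0.12] spin -0.101
```

Emit:
send_rows([
  [-0.1,-3.5,0,-0.04,1],
  [-0.2,-7,0,-0.08,1],
  [-0.3,-9.5,0,-0.101,1],
  [-0.3,-10.5,0,-0.101,1],
  [-0.3,-10.5,0,-0.101,1],
])

```text
t: 6.78
ee_pos: [0.5043, 0.2196, 0.1993]
orientation: [0.0, 0.997, -0.078, -0.001]
ft_force: [0.0, 0.1, -4.4]
grip_width: 0.0397
finger_force: 30.0
```

```bash
python3 - <<'E'
from fit import *
go(.5826,.2083,.1835,-.155)
p=robot.get_obs()["ee_pos"]
for n in("top","side"):
    c=robot.read_camera(n); cv2.imwrite(f"pics/{n}2.png",c["img"])
    for t in("thermometer","grip","nose","round_bead","round_work"):
        for d in robot.mark_of(t,c)[:4]:
            if np.hypot(*(d["position"][:2]-p[:2]))<.25 and d["position"][0]>.4: print(n,t,round(d["conf"],2),np.round(d["position"],3))
    m=mask("round_work",c,[.71,.19,.08]); print(fit("round_work",0,[.71,.19,-.15],[(c,m,mask("thermometer",c,p))]))
E
```

```text
t 6.78 pos [0.5043 0.2196 0.1993] yaw -0.1559 w 0.0397 tilt [-0.002 -0.001 -1.   ]
shift cm [ 7.92 -0.1   1.58] spin -0.001
top thermometer 0.66 [0.486 0.221 0.064]
top grip 0.48 [0.505 0.218 0.199]
top round_bead 0.95 [0.697 0.193 0.106]
top round_work 0.67 [0.709 0.192 0.001]
top round_work 0.37 [0.696 0.193 0.106]
(array([ 0.71100895,  0.19110016, -0.16114136]), np.float64(0.1155060553633218))
side thermometer 0.77 [0.486 0.221 0.062]
side grip 0.94 [0.506 0.216 0.206]
side nose 0.66 [0.58  0.202 0.154]
side round_bead 0.8 [0.703 0.19  0.103]
side round_work 0.83 [0.709 0.193 0.001]
(array([ 0.71037513,  0.18874053, -0.15831123]), np.float64(0.024387565879367558))
```

Emit:
send_rows([
  [2,-0.1,1,0,1],
  [4,-0.2,1.6,0,1],
  [6,-0.2,1.6,0,1],
  [7.3,-0.2,1.6,0,1],
  [7.8,-0.2,1.6,0,1],
])

```text
t: 8.2
ee_pos: [0.5826, 0.2095, 0.1842]
orientation: [-0.0, 0.997, -0.078, -0.0]
ft_force: [-0.1, -0.4, -3.5]
grip_width: 0.0397
finger_force: 30.0
```

```bash
python3 - <<'E'
from fit import *
go(.5821,.2095,.1835,-.157)
p=robot.get_obs()["ee_pos"]; o=[]
for n,(r0,c0) in(("top",(90,170)),("side",(180,140))):
    c=robot.read_camera(n); o.append(cv2.resize(c["img"][r0:r0+150,c0:c0+130],(390,450),interpolation=2))
    for t in("thermometer","grip","nose","round_bead"):
        for d in robot.mark_of(t,c)[:4]:
            if np.hypot(*(d["position"][:2]-p[:2]))<.25 and d["position"][0]>.4: print(n,t,round(d["conf"],2),np.round(d["position"],3))
cv2.imwrite("pics/aim.png",np.hstack(o))
E
```

```text
t 8.2 pos [0.5826 0.2095 0.1842] yaw -0.1565 w 0.0397 tilt [-0.  0. -1.]
shift cm [-0.05  0.01  0.07] spin 0.001
top grip 0.75 [0.581 0.209 0.188]
top round_bead 0.82 [0.698 0.192 0.104]
side thermometer 0.74 [0.565 0.212 0.049]
side thermometer 0.5 [0.703 0.188 0.104]
side thermometer 0.37 [0.712 0.191 0.001]
side grip 0.76 [0.583 0.208 0.194]
side nose 0.67 [0.656 0.192 0.135]
side round_bead 0.9 [0.705 0.191 0.103]
```

View pics/aim.png

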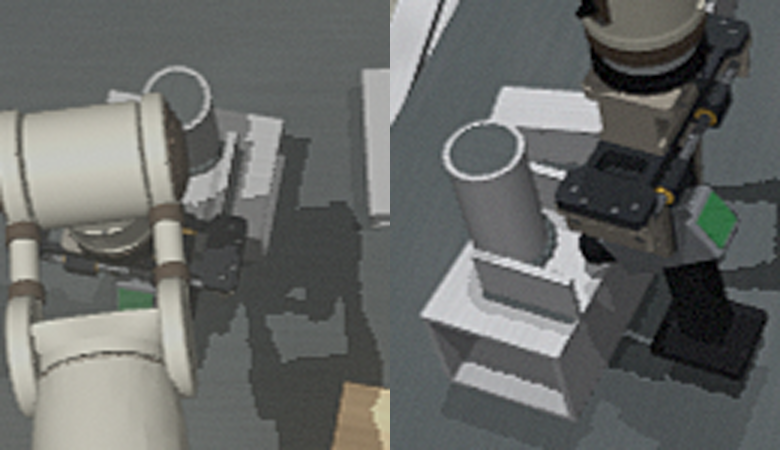

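The nose shows in the gap just inside the near plate, at (600,245) in the right half of the crop, pointing at the bead. The foot hangs clear in front of the box, and nothing touches. Now I'll hold still.

Emit:
send_rows([
  [0,0,0,0,1],
  [0,0,0,0,1],
  [0,0,0,0,1],
  [0,0,0,0,1],
  [0,0,0,0,1],
])

```text
t: 9.32
ee_pos: [0.5821, 0.2097, 0.1842]
orientation: [-0.0, 0.997, -0.078, -0.0]
ft_force: [-1.0, 0.1, -4.1]
grip_width: 0.0396
finger_force: 30.0
```

Emit:
send_rows([
  [0,0,0,0,1],
  [0,0,0,0,1],
  [0,0,0,0,1],
  [0,0,0,0,1],
  [0,0,0,0,1],
])

```text
t: 9.95
ee_pos: [0.5821, 0.2097, 0.1842]
orientation: [-0.0, 0.997, -0.078, -0.0]
ft_force: [-0.0, 0.0, -5.2]
grip_width: 0.0396
finger_force: 30.0
```

Emit:
send_rows([
  [0,0,0,0,1],
  [0,0,0,0,1],
  [0,0,0,0,1],
  [0,0,0,0,1],
  [0,0,0,0,1],
])

```text
t: 10.58
ee_pos: [0.5821, 0.2096, 0.1842]
orientation: [-0.0, 0.997, -0.078, -0.0]
ft_force: [-0.4, 0.1, -3.9]
grip_width: 0.0397
finger_force: 30.0
```

Emit:
send_rows([
  [0,0,0,0,1],
  [0,0,0,0,1],
  [0,0,0,0,1],
  [0,0,0,0,1],
  [0,0,0,0,1],
])

```text
t: 11.2
ee_pos: [0.5821, 0.2097, 0.1842]
orientation: [-0.0, 0.997, -0.078, -0.0]
ft_force: [0.0, -0.2, -4.8]
grip_width: 0.0397
finger_force: 30.0
```

Emit:
send_rows([
  [0,0,0,0,1],
  [0,0,0,0,1],
  [0,0,0,0,1],
  [0,0,0,0,1],
  [0,0,0,0,1],
])

```text
t: 11.82
ee_pos: [0.5821, 0.2097, 0.1842]
orientation: [-0.0, 0.997, -0.078, -0.0]
ft_force: [0.4, 0.2, -5.5]
grip_width: 0.0398
finger_force: 30.0
```

Emit:
send_rows([
  [-1,0,0,0,1],
  [-3,0,-0.8,0,1],
  [-5.5,0,-1.6,0,1],
  [-7.5,0,-1.6,0,1],
  [-8,0,-1.6,0,1],
])

```text
t: 12.45
ee_pos: [0.5017, 0.2225, 0.2003]
orientation: [-0.0, 0.997, -0.078, -0.0]
ft_force: [1.4, -0.1, -5.7]
grip_width: 0.0394
finger_force: 30.0
```

```bash
python3 - <<'E'
from fit import *
go(.4408,-.0373,.2,-.155)
c=robot.read_camera("top"); m=mask("pad",c,[.426,-.035,0]); no=np.zeros_like(m); cv2.imwrite("pics/top3.png",c["img"])
print(fit("pad",0,[.426,-.035,-.15],[(c,m,no)]))
c=robot.read_camera("side"); cv2.imwrite("pics/side3.png",c["img"])
hsv=cv2.cvtColor(c["img"],cv2.COLOR_BGR2HSV); m=(hsv[...,1]>50)&(hsv[...,2]>120); u=proj([.426,-.035,.008],c).astype(int)
l=cv2.connectedComponents(m.astype(np.uint8))[1]; m=l==l[u[1],u[0]]; print(l[u[1],u[0]],m.sum())
print(fit("pad",0,[.426,-.035,-.15],[(c,m,no)]))
for n in("top","side"):
    for d in robot.mark_of("pad",robot.read_camera(n)): print(d["conf"],d["position"])
E
```

```text
t 12.45 pos [0.5017 0.2225 0.2003] yaw -0.1553 w 0.0394 tilt [-0.  0. -1.]
shift cm [-2.   26.61  0.03] spin -0.0
(array([ 0.42664428, -0.03344522, -0.16303136]), np.float64(0.04620527807297201))
46 2397
(array([ 0.42683789, -0.03989114, -0.169203  ]), np.float64(0.03720796829370046))
0.73 [0.3632, 0.5231, 0.0034]
0.55 [0.4253, -0.0395, -0.0017]
0.74 [0.4261, -0.0362, 0.0022]
```

Emit:
send_rows([
  [-0.2,2.8,0,0,1],
  [-0.5,6.6,0,0,1],
  [-0.8,10.4,0,0,1],
  [-1,14.2,0,0,1],
  [-1.3,18,0,0,1],
])

```text
t: 13.42
ee_pos: [0.4622, 0.0449, 0.2003]
orientation: [0.0, 0.997, -0.078, 0.0]
ft_force: [0.8, -1.3, -4.4]
grip_width: 0.0398
finger_force: 30.0
```

Emit:
send_rows([
  [-0.2,3.5,0,0,1],
  [-0.4,6.5,0,0,1],
  [-0.6,8.2,0,0,1],
  [-0.6,8.8,0,0,1],
  [-0.6,8.8,0,0,1],
])

```text
t: 14.05
ee_pos: [0.4428, -0.0397, 0.2003]
orientation: [-0.0, 0.997, -0.078, 0.0]
ft_force: [-0.6, 0.4, -4.8]
grip_width: 0.0399
finger_force: 30.0
```

```bash
python3 - <<'E'
from fit import *
go(.4413,-.0393,.1435,-.157)
for n in("top","side"):
    c=robot.read_camera(n)
    if n=="side": cv2.imwrite("pics/side4.png",cv2.resize(c["img"][120:280,230:410],(720,600),interpolation=2))
    for t in("thermometer","grip","nose"):
        for d in robot.mark_of(t,c)[:4]:
            if np.hypot(*(d["position"][:2]-np.array([.44,-.04])))<.11: print(n,t,round(d["conf"],2),np.round(d["position"],3))
E
```

```text
t 14.05 pos [ 0.4428 -0.0397  0.2003] yaw -0.1568 w 0.0399 tilt [ 0.  0. -1.]
shift cm [-0.16 -0.02  5.68] spin 0.0
top thermometer 0.74 [ 0.425 -0.037  0.064]
top grip 0.9 [ 0.44  -0.041  0.202]
side thermometer 0.78 [ 0.426 -0.036  0.065]
side grip 0.57 [ 0.443 -0.039  0.206]
side nose 0.64 [ 0.52  -0.056  0.152]
```

View pics/side4.png

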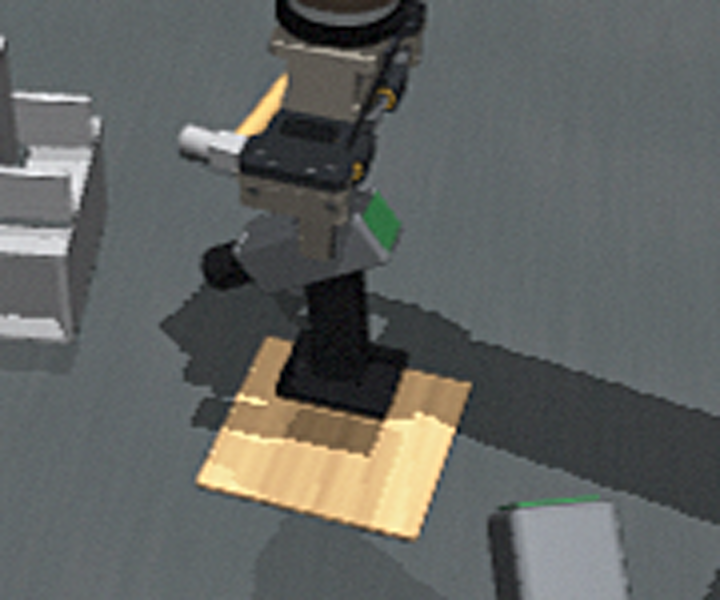

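The thermometer hangs upright over the middle of the board, with its foot at about (340,375) in the crop. Lowering straight down.

Emit:
send_rows([
  [0,0,1.5,0,1],
  [0,0,3.3,0,1],
  [0,0,4.6,0,1],
  [0,0,5.2,0,1],
  [0,0,5.3,0,1],
])

```text
t: 15.08
ee_pos: [0.4424, -0.0396, 0.1468]
orientation: [-0.0, 0.997, -0.078, -0.0]
ft_force: [-0.6, 0.7, -4.0]
grip_width: 0.0398
finger_force: 30.0
```

Emit:
send_rows([
  [0,0,0.1,0,1],
  [0,0,0.2,0,1],
  [0,0,0.3,0,1],
  [0,0,0.35,0,1],
  [0,0,0.35,0,1],
])

```text
t: 15.7
ee_pos: [0.4426, -0.0397, 0.1437]
orientation: [0.0, 0.997, -0.078, -0.0]
ft_force: [0.3, 0.5, -4.6]
grip_width: 0.0398
finger_force: 30.0
```

```bash
python3 -c "
from h import *
go(.4413,-.0393,.1434,-.157)
print(robot.get_obs()['ft_force'])"
```

```text
t 15.7 pos [ 0.4426 -0.0397  0.1437] yaw -0.1562 w 0.0398 tilt [-0. -0. -1.]
shift cm [-0.13 -0.02  0.03] spin 0.001
[ 0.27184324  0.48188034 -4.63249827]
```

Not in contact yet (4.6 N still carried), so a little further.

Emit:
send_rows([
  [0,0,0.05,0,1],
  [0,0,0.1,0,1],
  [0,0,0.1,0,1],
])

```text
t: 16.08
ee_pos: [0.4429, -0.0397, 0.1434]
orientation: [0.0, 0.997, -0.078, 0.0]
ft_force: [-1.7, 1.5, 3.7]
grip_width: 0.0399
finger_force: 30.0
```

Emit:
send_rows([
  [0,0,0,0,0.1],
  [0,0,0,0,-0.2],
  [0,0,0,0,-0.6],
  [0,0,0,0,-1],
  [0,0,0,0,-1],
])

```text
t: 16.7
ee_pos: [0.4426, -0.0397, 0.1427]
orientation: [0.0, 0.997, -0.078, 0.0]
ft_force: [0.8, 0.5, 0.7]
grip_width: 0.0797
finger_force: 0.0
```

Emit:
send_rows([
  [0,0,0,0,-1],
  [0,0,0,0,-1],
  [0,0,-1,0,-1],
  [0,0,-3,0,-1],
  [0,0,-6,0,-1],
])

```text
t: 17.32
ee_pos: [0.4421, -0.0395, 0.2033]
orientation: [-0.0, 0.997, -0.078, -0.001]
ft_force: [-0.2, -0.3, 0.4]
grip_width: 0.0921
finger_force: 0.0
```

Emit:
send_rows([
  [0,0,-3,0,-1],
  [0,0,-6,0,-1],
  [-4,0,-8,0,-1],
  [-7,0,-8,0,-1],
  [-7,0,-8,0,-1],
])

```text
t: 17.95
ee_pos: [0.3731, -0.0287, 0.2838]
orientation: [0.0, 0.997, -0.078, 0.001]
ft_force: [-0.3, 0.5, -0.2]
grip_width: 0.0918
finger_force: 0.0
```

```bash
python3 - <<'E'
from fit import *
o=[];print(robot.get_obs()["ft_force"],robot.get_obs()["ee_pos"],robot.get_obs()["t"])
for n,(r0,c0) in(("top",(170,250)),("side",(150,240))):
    c=robot.read_camera(n); o.append(cv2.resize(c["img"][r0:r0+130,c0:c0+130],(390,390),interpolation=2))
    for t in("thermometer","pad"):
        for d in robot.mark_of(t,c)[:4]:
            if np.hypot(*(d["position"][:2]-np.array([.44,-.04])))<.11: print(n,t,round(d["conf"],2),np.round(d["position"],3))
cv2.imwrite("pics/end.png",np.hstack(o))
E
```

```text
[-0.33705149  0.47628299 -0.23804443] [ 0.3730879  -0.02871749  0.28381133] 17.95
side thermometer 0.89 [ 0.426 -0.038  0.011]
side pad 0.63 [ 0.424 -0.037  0.003]
```

View pics/end.png

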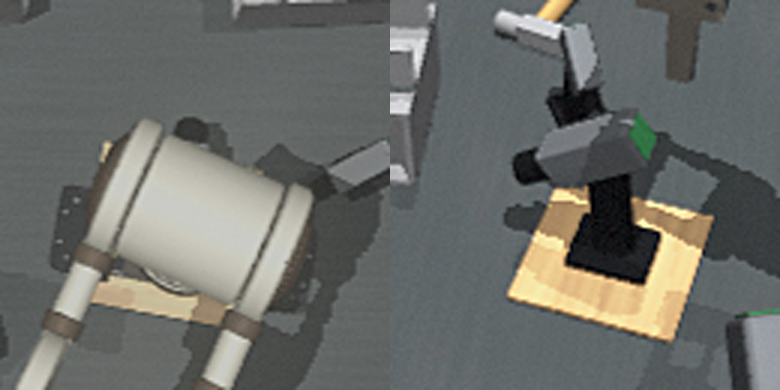

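The right half of the crop shows the thermometer standing upright in the middle of its board, with its foot at about (612,248). The gripper is clear of it.

```bash
python3 -c "
from station import robot
print(robot.hand_in())"
```

```text
the job is handed in; nothing more can be done
None
```

I held the middle-sized thermometer still for about 3 s with its nose about 5 cm from the round post's weld bead, then set it down upright in the middle of its board, let go and handed the job in at about 18 s; no result came back from the judging.

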